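# Open clip over the price card

## Robot

A 6-joint arm with a two-finger parallel gripper is mounted at the origin on the work surface. World frame = base frame: x ahead of the robot, y to its left, z up, the work surface at z = 0. Lengths are in m, angles in rad, forces in N, time in s.
With the tool pointing down it reaches from about 0.25 to 0.725 m from the base axis. Payload 9.7 kg.
Tool frame: the origin (TCP) lies midway between the tips of the shut fingers; the grasp point (between the pads) lies 19 mm behind it; y points along the fingers, z is the direction in which the jaws open and shut, and the axes are right-handed (so a half turn about y gives the same grasp; the last joint's range is limited). The gripper opens to 85 mm and grips with 20 to 120 N. Pads are 22 mm wide; open, the fingers measure 114 mm over their backs; the gripper's body (76 mm by 85 mm) begins 54 mm behind the grasp point. The pads swing forward as they close: fully open they stand 13 mm farther back than shut.
Start: joints at [1.346, 0.087, 0.176, 1.66, 0, 1.571], TCP at [0.123, 0.536, 0.231] pointing down, gripper open.
Joint ranges: [-3.13, 3.13], [-0.85, 1.81], [-1.15, 1.24], [-2.2, 2.28], [-1.44, 1.52], [-3.14, 3.14]. Speed limits (rad/s): [2.22, 2.22, 2.57, 3.14, 3.14, 3.14].

## Interface

Orientations are given as a unit quaternion [w, x, y, z].
In Python, from workcell import state, vision, order gives the robot as it stands.
- The arm moves only by the tool apply_moves, never from a script. Its argument "commands" is text: rows parted by semicolons, each of 7 numbers parted by spaces: the shift along the tool's x, y, z scaled (see below), then the turn, a rotation vector about the tool's x, y, z scaled (see below), then the gripper's target within -1 to 1 (shut at 1, half-way at 0, fully open at -1). In form: tx ty tz rx ry rz jaw; .... A call has 1 to 5 rows; each row is the pose to reach, as a shift and turn from the pose measured when the call began, along the tool's axes at that moment; what a row does not reach only later rows make up. The controller multiplies each number of a shift by 0.5 m and each number of a turn by 30 degrees. A row lasts 1/10 s, in which the tool goes at most 50 mm and 8.59 degrees, less where a joint would pass 70% of its speed; a pose out of reach is approached as far as the arm can. A call with a number of a shift or a turn outside -1 to 1 is refused whole. A call with a gripper value outside its range is refused whole. The fingers move at their own pace and stop on an object; "newtons" is the grip in N (left out, the last holds). Time passes only in rows, so rows that repeat a pose let the fingers close. It gives the time, the measured TCP pose, the force and the opening at its end, in the units of the state.
- state(): the state, without advancing time (a new reading comes with each control period).
- vision.snapshot(name): name is "scene" or "top"; returns the picture (384x512x3 uint8, blue, green, red); there is no depth.
- vision.get_calibration(name): a dict with "K" (3x3 intrinsics, pixels), "R" (3x3) and "t" (3): a world point X has camera coordinates R X + t. Camera axes: x right, y down, z forward; pixel columns grow to the right and rows downward; lengths in m; the calibration is good to about 2 mm. A picture is of the moment at which its call begins. get_calibration takes no time and is no camera call.
- order.finish_job(): hands the job in, once; it reports no verdict.
The state is a dict: "t": time; "joint_positions": joint angles; "joint_velocities": joint speeds; "tau": joint torques, N m; "tcp_pos": TCP position; "tcp_rot": TCP orientation; "wrist_force": force on the tool from outside, world axes, zero at the start; "torque": the same for the moment, N m; "gripper_width": opening from 0.0 (shut) to 1.0 (fully open).
Only numpy, scipy, OpenCV 4.12 (cv2) and the standard library are available. Lean on these libraries where they do the work, as an engineer would, in place of code of your own. Each camera call takes 0.05 s, during which the arm holds its last target.

## Task

Slide the white price card upright into the tight slot of the dark wooden stand, centred and fully home, and let go of it. Then take the steel spring clip off the sweet tray's back panel by squeezing its handles, and bring it, jaws down, over the middle of the card's top edge, square to the card. Finish while still holding the clip there in the air, squeezed wide open with one jaw on each side of the card, the jaw tips one to three centimetres down over the edge and touching neither card nor stand, ready for a sale tag to be slipped in; leave the jar, tin and wafer box alone.

Things in the scene. Friction and masses are not known exactly. Their poses are not given: they have to be found in the camera images.
- card_mid (a point): centre of the loose white foam-board price card: 8 mm thick (own x), 100 mm wide (own y), 90 mm tall (own z), a plain orange sweet printed on both faces, about 50 g. It starts upright in a low fixed plywood rack, 130 mm long and 22 mm high, in a loose groove 12 mm wide, 14 mm deep. Take it across the thickness, near its top
- card: the same card; this origin is the centre of its lower edge, 45 mm below card_mid
- slot (a point): centre of the mouth of the slot in the fixed dark wooden stand (140 mm along y, 50 mm along x, 30 mm high). The slot runs along own y, open at both ends, 10.4 mm wide (own x) with a flared mouth (4 mm wider each side over the top 5 mm), 22 mm deep: the card is home when card_mid is 23 mm above this point
- stand: the same fixed stand; origin at the centre of its underside, 30 mm below the slot's mouth, same axes
- clip_pivot (a point): middle of the pivot axle (along own y, 44 mm long, 10 mm thick) of the loose steel spring clip, own z up to the handles. Two jaws, 50 mm wide along y, hang to 45 mm below the pivot. Two handles spread upward in a V and end in rolled bars along y (36 mm long, 8 mm thick), centres 34 mm above the pivot and 24 mm either side of it in x: 56 mm over the outside. About 70 g
- clip: the whole clip, origin at clip_pivot, parked astride the tray's back panel. Squeezing the rolled bars together along x from above opens the jaws: about 4 N on each bar at the start, 8 N fully open, when the bars are 35 mm over the outside and 39 mm above the pivot. Bars that do not slip on the fingers so carry the clip down 5 to 10 mm as it opens
- clip_jaw_a (a joint): opening of the clip: angle of one jaw in rad, the other moves equally. About 0 as parked on the 4 mm panel (jaw tips 4 mm apart), -0.05 shut, 0.28 fully open at its stop (tips 29 mm apart); it is sprung shut
- jaw_a_tip (a point): middle of the lower inner edge of the clip's +x jaw (clip's own x), 45 mm below the pivot as parked
- jaw_b_tip (a point): middle of the lower inner edge of the clip's -x jaw, 45 mm below the pivot as parked
- panel_top (a point): middle of the top edge of the fixed sweet tray's plywood back panel (body 'tray'): 4 mm thick (own x), 110 mm wide (own y), its top 85 mm above the work surface; the tray with sweets, 25 mm high, extends 78 mm to own -x. The parked clip's jaws reach 16 mm below this edge, and its pivot is 29 mm above it
- tray: the same fixed tray; origin on the underside, 85 mm below panel_top
- sweet_jar: bystander: amber glass jar with steel lid, 76 mm across, 115 mm tall, origin at its underside
- tin: bystander: small tin, 68 mm across, 75 mm tall, origin at its underside
- wafer_box: bystander: flat cardboard box 55 x 85 x 30 mm high, origin at its underside
Mind the look-alikes: they are no part of the job. There is more than one size of the card; the job needs the smallest.

How it is judged:
On the way, in this order (a step that is already met when the one before it is completed fails the run):
1. the card stands home in the stand's slot, let go, while the clip is still on the tray's panel (z of card_mid in the frame of slot below 0.026 m and x of card_mid in the frame of slot between -0.006 and 0.006 m and y of card_mid in the frame of slot between -0.015 and 0.015 m and angle between card_mid's own z axis and vertical below 0.15 rad and angle between the x axis of card_mid and the x axis of slot, either way round below 0.17 rad and contact force between the fingers and card below 0.2 N and distance between clip_pivot and panel_top below 0.06 m), for 0.3 s.
2. the clip is held squeezed open, clear above the panel (value of joint clip_jaw_a above 0.19 rad and z of jaw_a_tip in the frame of panel_top above 0.003 m and contact force between clip and the fingers above 2 N and contact force between clip and tray below 0.1 N), for 0.2 s.
At the end, for the whole second after the job is handed in: Card home in the slot (3 mm; centred 15 mm; 0.15 rad), let go. Fingers hold the clip still, jaw angle over 0.19 rad, a jaw on each side of the card, tips 5 to 32 mm below its top edge, within 20 mm of its middle, square within 0.3 rad, upright within 0.4, touching neither card nor stand (z of card_mid in the frame of slot below 0.026 m and x of card_mid in the frame of slot between -0.006 and 0.006 m and y of card_mid in the frame of slot between -0.015 and 0.015 m and angle between card_mid's own z axis and vertical below 0.15 rad and angle between the x axis of card_mid and the x axis of slot, either way round below 0.17 rad and contact force between each of the fingers, clip and card below 0.2 N and value of joint clip_jaw_a above 0.19 rad and ((x of jaw_a_tip in the frame of card_mid above 0.004 m and x of jaw_b_tip in the frame of card_mid below -0.004 m) or (x of jaw_a_tip in the frame of card_mid below -0.004 m and x of jaw_b_tip in the frame of card_mid above 0.004 m)) and z of jaw_a_tip in the frame of card_mid between 0.013 and 0.04 m and z of jaw_b_tip in the frame of card_mid between 0.013 and 0.04 m and y of clip_pivot in the frame of card_mid between -0.02 and 0.02 m and angle between the y axis of clip_pivot and the y axis of card_mid, either way round below 0.3 rad and angle between clip_pivot's own z axis and vertical below 0.4 rad and contact force between clip and stand below 0.2 N and contact force between clip and the fingers above 2 N and linear speed of each of clip, card below 0.03 m/s); the arm keeps its last pose, push and grip.
It fails at once if the jar is moved by more than 3 cm (distance of sweet_jar from where it was at the start of the episode above 0.03 m).
It fails at once if the tin is moved by more than 3 cm (distance of tin from where it was at the start of the episode above 0.03 m).
It fails at once if the wafer box is moved by more than 3 cm (distance of wafer_box from where it was at the start of the episode above 0.03 m).
It also fails if it takes over 56 s, if anything falls off the work surface, if the arm or the gripper's body presses on something with over 40 N, if the wrist force passes 120 N, or if a joint passes its speed limit or range.

## Working session

There is one attempt and no reset: what is moved stays moved. The work goes in short steps, Python scripts to look and compute and a tool call to move; the robot and the scene stay as the last step left them, time stands still between calls to the robot, and variables do not carry over. Pictures are saved under pics/ and viewed, and the job is handed in when it is done.

Besides the shell and the picture viewer there is one more tool, called after ">>>" as a command line: name --argument value ..., lists and objects as JSON in quotes. apply_moves: Moves the arm, as the interface text tells. Shifts and turns lie within -1 to 1; 1 stands for 0.5 m of shift or 30 degrees of turn. Its arguments: {"type":"object","properties":{"commands":{"type":"string"},"newtons":{"type":"number"}},"required":["commands"]}

```bash
ls; mkdir -p pics; python3 - <<'E'
from workcell import state, vision
import cv2,json
s=state(); print(s)
for n in("scene","top"):
    im=vision.snapshot(n); cv2.imwrite(f"pics/{n}0.png",im)
    c=vision.get_calibration(n); print(n,c)
E
```

```text
pics
{'t': 0.0, 'joint_positions': array([1.34603051e+00, 8.74609276e-02, 1.75133227e-01, 1.65981340e+00,
       1.27347201e-05, 1.57079944e+00]), 'joint_velocities': array([-0.00235514, -0.00094213,  0.00184004,  0.00087395,  0.00107118,
        0.00034445]), 'tau': array([ 2.11772473e-03, -5.20382309e+01,  4.64808798e+01,  1.59733160e-02,
        1.73679173e-04,  6.67503983e-06]), 'tcp_pos': array([0.12252696, 0.53593691, 0.23058214]), 'tcp_rot': array([-0.7021739 ,  0.70311779, -0.07935842,  0.07924283]), 'wrist_force': array([0.72247095, 0.57758024, 0.45462487]), 'torque': array([0.01811727, 0.02828145, 0.02028658]), 'gripper_width': 0.9984396793317687}
scene {'K': array([[377.19041408,   0.        , 255.4202633 ],
       [  0.        , 377.19041408, 191.19634045],
       [  0.        ,   0.        ,   1.        ]]), 'R': array([[-0.15901922,  0.98726125,  0.00530215],
       [ 0.80809751,  0.13324266, -0.57378114],
       [-0.56717836, -0.08695758, -0.81899151]]), 't': array([ 0.03119056, -0.38774679,  1.38323317])}
top {'K': array([[368.30285653,   0.        , 254.36043963],
       [  0.        , 368.30285653, 196.05797143],
       [  0.        ,   0.        ,   1.        ]]), 'R': array([[ 1.03603457e-03, -9.99985361e-01, -5.31086530e-03],
       [-9.94063775e-01, -4.52079462e-04, -1.08798013e-01],
       [ 1.08794019e-01,  5.39205731e-03, -9.94049690e-01]]), 't': array([0.03656806, 0.56714813, 0.93790882])}
```

View pics/scene0.png

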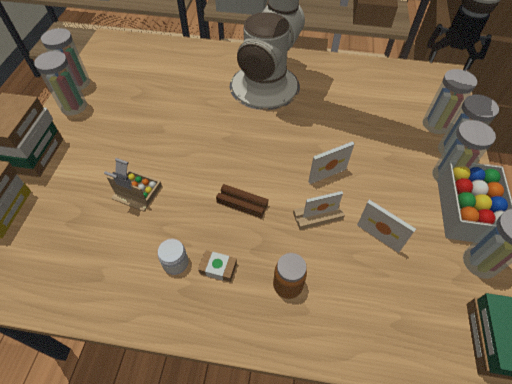

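View pics/top0.png

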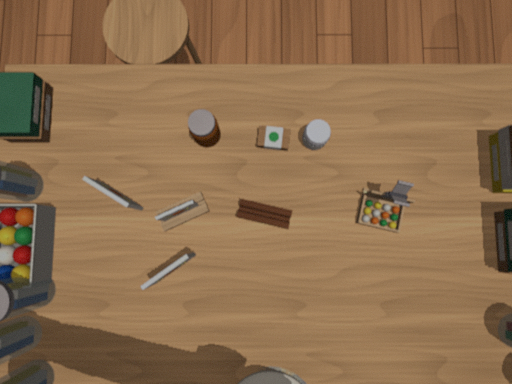

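```bash
python3 - <<'E'
import cv2,numpy as np
s=cv2.imread("pics/scene0.png");t=cv2.imread("pics/top0.png")
def cr(im,u,v,w,h,k): return cv2.resize(im[v:v+h,u:u+w],None,fx=k,fy=k,interpolation=cv2.INTER_CUBIC)
a=cr(s,280,130,140,130,5); cv2.imwrite("pics/c1.png",cr(s,285,130,135,120,5))
cv2.imwrite("pics/c2.png",cr(t,70,160,140,140,4))
cv2.imwrite("pics/c3.png",cv2.vconcat([cr(t,230,180,80,60,6),cr(t,350,175,80,60,6)]) [:, :480][:720])
x=cv2.imread("pics/c3.png"); 
cv2.imwrite("pics/c3.png",cv2.hconcat([cr(t,230,180,76,60,5),cr(t,350,175,76,60,5)]))
cv2.imwrite("pics/c4.png",cv2.hconcat([cr(s,205,170,75,60,5),cr(s,98,150,75,60,5)]))
E
```

```text
(no output)
```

View pics/c1.png

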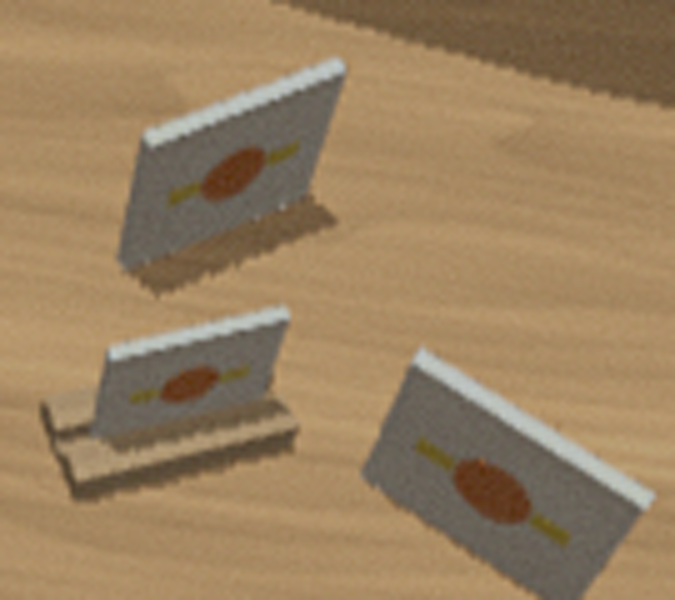

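View pics/c2.png

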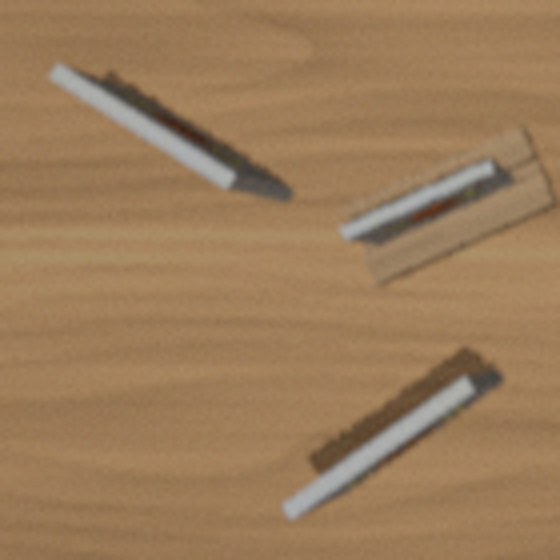

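View pics/c3.png

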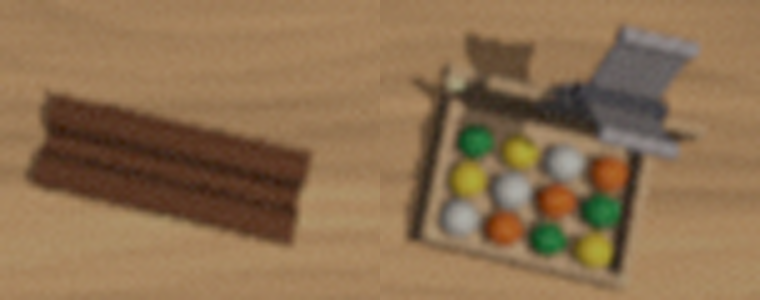

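View pics/c4.png

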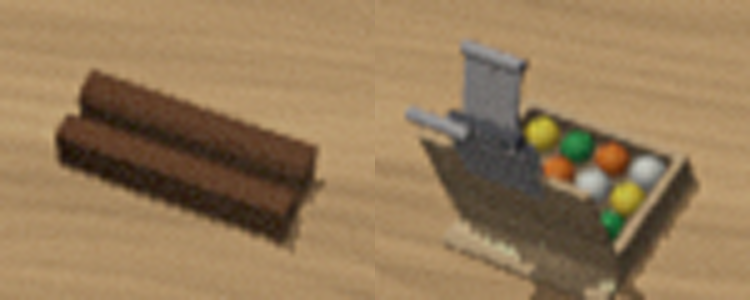

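```bash
cat > h.py <<'E'
import numpy as np,cv2
from workcell import state,vision
from scipy.spatial.transform import Rotation as Ro
C={n:vision.get_calibration(n) for n in("scene","top")}
def proj(n,X):
    c=C[n];p=c["R"]@np.array(X,float)+c["t"];q=c["K"]@p;return q[:2]/q[2]
def ray(n,uv):
    c=C[n];d=c["R"].T@np.linalg.inv(c["K"])@np.array([uv[0],uv[1],1.]);o=-c["R"].T@c["t"];return o,d/np.linalg.norm(d)
def plane(n,uv,z):
    o,d=ray(n,uv);return o+d*(z-o[2])/d[2]
def tri(a,b):
    o1,d1=ray("scene",a);o2,d2=ray("top",b)
    s=np.linalg.lstsq(np.c_[d1,-d2],o2-o1,rcond=None)[0]
    p,q=o1+s[0]*d1,o2+s[1]*d2;return (p+q)/2,np.linalg.norm(p-q)
E
python3 - <<'E'
from h import *
s=cv2.imread("pics/scene0.png");t=cv2.imread("pics/top0.png")
def rect(n,im,box,lo,hi,z):
    u,v,w,h=box
    hsv=cv2.cvtColor(im,cv2.COLOR_BGR2HSV)
    m=cv2.inRange(hsv,lo,hi);mm=np.zeros_like(m);mm[v:v+h,u:u+w]=m[v:v+h,u:u+w]
    cs,_=cv2.findContours(mm,cv2.RETR_EXTERNAL,cv2.CHAIN_APPROX_NONE)
    c=max(cs,key=cv2.contourArea);r=cv2.minAreaRect(c);bp=cv2.boxPoints(r)
    print(n,r,cv2.contourArea(c)); 
    W=[plane(n,p,z) for p in bp]; W=np.array(W);ctr=W.mean(0)
    e=[(W[1]-W[0]),(W[2]-W[1])]; e.sort(key=np.linalg.norm)
    print("  ctr",ctr.round(4),"long",np.linalg.norm(e[1]).round(4),"short",np.linalg.norm(e[0]).round(4),"dir deg",np.degrees(np.arctan2(e[1][1],e[1][0])).round(1))
    return bp
a=rect("scene",s,(300,185,50,35),(0,0,185),(180,40,255),.098)
rect("top",t,(150,190,55,35),(0,0,150),(180,60,255),.098)
rect("scene",s,(205,170,75,60),(0,90,0),(180,255,105),.03)
rect("top",t,(230,185,70,55),(0,90,0),(180,255,110),.03)
for n in C:
    print(n,(-C[n]["R"].T@C[n]["t"]).round(3))
E
```

```text
scene ((323.9999694824219, 196.0), (1.6362239122390747, 34.927085876464844), 77.27564239501953) 16.5
  ctr [0.5262 0.2342 0.098 ] long 0.0949 short 0.0051 dir deg 114.2
top ((173.33795166015625, 209.14549255371094), (3.5079736709594727, 40.71847152709961), 65.43283081054688) 72.0
  ctr [0.5276 0.2343 0.098 ] long 0.0987 short 0.0087 dir deg -65.1
scene ((241.92987060546875, 200.79637145996094), (51.3922004699707, 20.247447967529297), 19.653823852539062) 917.0
  ctr [0.5309 0.0146 0.03  ] long 0.1511 short 0.0679 dir deg 75.9
top ((262.9915466308594, 212.9646759033203), (54.11311721801758, 18.76267433166504), 13.13402271270752) 920.5
  ctr [0.5228 0.0145 0.03  ] long 0.1421 short 0.0493 dir deg -103.2
scene [1.103 0.141 0.91 ]
top [0.462 0.032 0.994]
```

```bash
python3 - <<'E'
from h import *
out=[]
for n in("scene","top"):
    g=cv2.imread(f"pics/{n}0.png").astype(np.float32)
    a=np.radians(76.8);y=np.array([np.cos(a),np.sin(a),0]);x=np.array([y[1],-y[0],0]);c=np.array([.5228,.0145,.03])
    N=121;M=201
    mp=np.zeros((N,M,2),np.float32)
    for i in range(N):
        for j in range(M): mp[i,j]=proj(n,c+x*(60-i)*.001+y*(100-j)*.001)
    r=cv2.remap(g,mp[...,0],mp[...,1],cv2.INTER_CUBIC)
    p=r[:,45:155].mean((1,2)); print(n,[(60-i,round(float(p[i]))) for i in range(20,101)])
    q=r[38:54].mean((0,2)); print([(100-j,round(float(q[j]))) for j in list(range(20,42))+list(range(160,182))])
    out.append(cv2.resize(r.clip(0,255).astype(np.uint8),None,fx=3,fy=3))
cv2.imwrite("pics/st.png",cv2.vconcat(out)[:600])
E
```

```text
scene [(40, 65), (39, 50), (38, 40), (37, 34), (36, 32), (35, 33), (34, 34), (33, 35), (32, 36), (31, 36), (30, 37), (29, 36), (28, 35), (27, 36), (26, 39), (25, 45), (24, 52), (23, 59), (22, 63), (21, 66), (20, 67), (19, 68), (18, 68), (17, 69), (16, 69), (15, 69), (14, 69), (13, 70), (12, 70), (11, 69), (10, 67), (9, 63), (8, 57), (7, 52), (6, 46), (5, 41), (4, 38), (3, 36), (2, 36), (1, 37), (0, 38), (-1, 40), (-2, 43), (-3, 46), (-4, 50), (-5, 53), (-6, 55), (-7, 56), (-8, 58), (-9, 60), (-10, 62), (-11, 64), (-12, 66), (-13, 67), (-14, 67), (-15, 68), (-16, 68), (-17, 68), (-18, 68), (-19, 68), (-20, 66), (-21, 65), (-22, 66), (-23, 71), (-24, 81), (-25, 96), (-26, 113), (-27, 128), (-28, 138), (-29, 145), (-30, 147), (-31, 148), (-32, 148), (-33, 148), (-34, 147), (-35, 146), (-36, 145), (-37, 145), (-38, 145), (-39, 144), (-40, 144)]
[(80, 131), (79, 128), (78, 125), (77, 119), (76, 109), (75, 94), (74, 76), (73, 61), (72, 49), (71, 43), (70, 43), (69, 46), (68, 53), (67, 59), (66, 64), (65, 67), (64, 67), (63, 68), (62, 70), (61, 71), (60, 70), (59, 68), (-60, 63), (-61, 63),
[... 878 characters left out ...]
, 58), (-23, 62), (-24, 72), (-25, 85), (-26, 100), (-27, 113), (-28, 124), (-29, 130), (-30, 134), (-31, 135), (-32, 135), (-33, 135), (-34, 134), (-35, 134), (-36, 134), (-37, 134), (-38, 134), (-39, 134), (-40, 134)]
[(80, 122), (79, 121), (78, 122), (77, 123), (76, 123), (75, 123), (74, 121), (73, 117), (72, 108), (71, 98), (70, 87), (69, 77), (68, 71), (67, 66), (66, 61), (65, 58), (64, 56), (63, 55), (62, 54), (61, 54), (60, 54), (59, 55), (-60, 57), (-61, 58), (-62, 58), (-63, 58), (-64, 58), (-65, 58), (-66, 57), (-67, 57), (-68, 57), (-69, 60), (-70, 66), (-71, 77), (-72, 89), (-73, 102), (-74, 114), (-75, 121), (-76, 125), (-77, 126), (-78, 126), (-79, 126), (-80, 127), (-81, 126)]
```

```bash
python3 - <<'E'
import cv2
s=cv2.imread("pics/scene0.png");t=cv2.imread("pics/top0.png")
def cr(im,u,v,w,h,k): return cv2.resize(im[v:v+h,u:u+w],None,fx=k,fy=k,interpolation=cv2.INTER_CUBIC)
cv2.imwrite("pics/k1.png",cr(s,100,152,66,50,12)); cv2.imwrite("pics/k2.png",cr(t,355,175,66,50,12))
E
```

```text
(no output)
```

View pics/st.png

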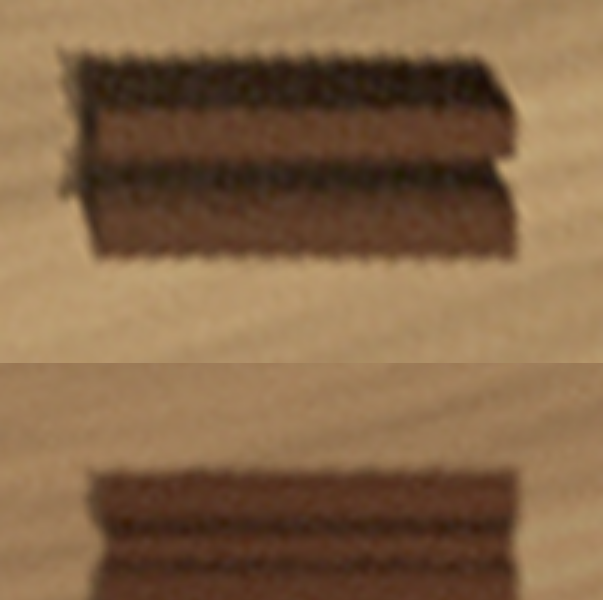

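View pics/k1.png

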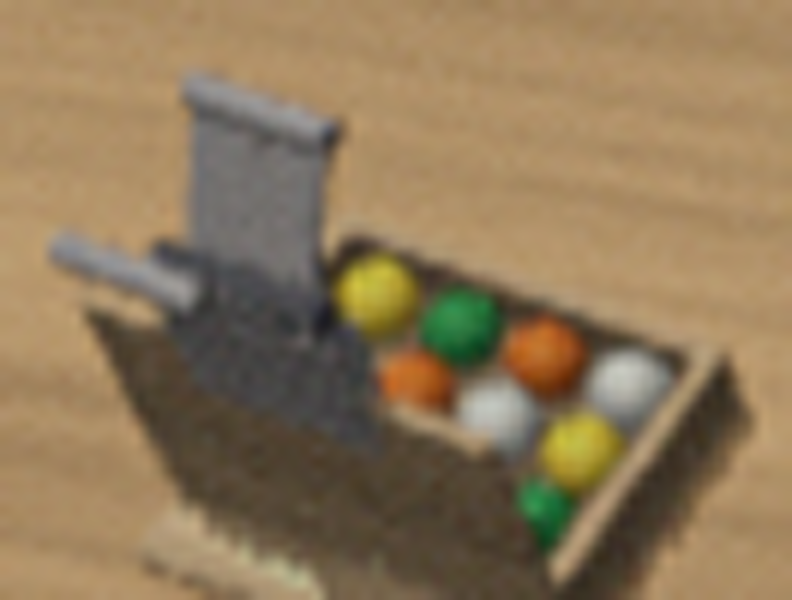

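View pics/k2.png

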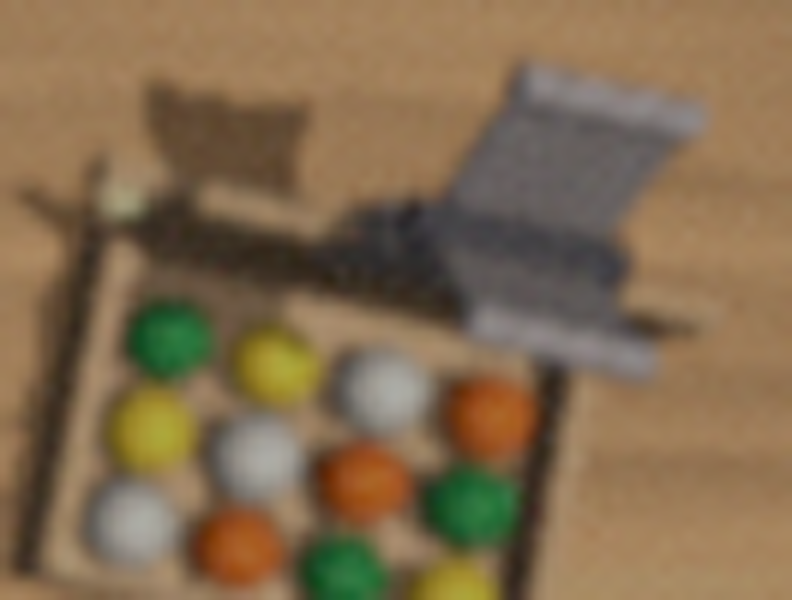

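```bash
python3 - <<'E'
from h import *
S=lambda U,V:((U+.5)/12-.5+100,(V+.5)/12-.5+152)
T=lambda U,V:((U+.5)/12-.5+355,(V+.5)/12-.5+175)
P={}
for k,a,b in [("+x L",(60,248),(697,120)),("+x R",(192,290),(527,80)),("-x L",(192,88),(655,362)),("-x R",(335,130),(477,318))]:
    P[k]=tri(S(*a),T(*b)); print(k,P[k][0].round(4),round(P[k][1],4))
    print("   top at z.148",plane("top",T(*b),.149).round(4),"scene",plane("scene",S(*a),.149).round(4))
p={k:v[0] for k,v in P.items()}
A=(p["+x L"]+p["+x R"])/2;B=(p["-x L"]+p["-x R"])/2
print("bars mid",A,B,(A+B)/2, "AB",np.linalg.norm(A-B), "x dir",np.degrees(np.arctan2(*(A-B)[[1,0]])))
for k in("+x","-x"):
    d=p[k+" R"]-p[k+" L"];print(np.linalg.norm(d),np.degrees(np.arctan2(d[1],d[0])))
# panel
for a in [(90,180),(700,320)]: print("panel end?",plane("top",T(*a),.085).round(4))
E
```

```text
+x L [ 0.5808 -0.3282  0.1504] 0.0013
   top at z.148 [ 0.5812 -0.3294  0.149 ] scene [ 0.5799 -0.3283  0.149 ]
+x R [ 0.5883 -0.2952  0.1524] 0.001
   top at z.148 [ 0.5889 -0.2971  0.149 ] scene [ 0.586  -0.2966  0.149 ]
-x L [ 0.534  -0.3176  0.1501] 0.0023
   top at z.148 [ 0.5344 -0.3193  0.149 ] scene [ 0.5333 -0.317   0.149 ]
-x R [ 0.542  -0.2823  0.1526] 0.0038
   top at z.148 [ 0.5428 -0.2856  0.149 ] scene [ 0.5395 -0.2822  0.149 ]
bars mid [ 0.5845411  -0.31168534  0.15138153] [ 0.53802901 -0.29992914  0.15135   ] [ 0.56128505 -0.30580724  0.15136577] AB 0.04797483142617936 x dir -14.18475737660162
0.03385026229242022 77.1879188764847
0.036327970425480395 77.2117569326901
panel end? [ 0.5776 -0.2308  0.085 ]
panel end? [ 0.5486 -0.3555  0.085 ]
```

```bash
cat >> h.py <<'E'
def Rt(deg):
    a=np.radians(deg);z=np.array([np.cos(a),np.sin(a),0]);y=np.array([0,0,-1.]);return np.c_[np.cross(y,z),y,z]
def cur():
    s=state();q=s["tcp_rot"];R=Ro.from_quat([q[1],q[2],q[3],q[0]]).as_matrix();return s,np.array(s["tcp_pos"]),R
def plan(pos,deg):
    s,p,R=cur()
    sh=R.T@(np.array(pos)-p)/.5
    D=min((Ro.from_matrix(R.T@Rt(d)).as_rotvec() for d in(deg,deg+180)),key=np.linalg.norm)
    print("t",round(s["t"],2),"tcp",p.round(4),"zdir",np.degrees(np.arctan2(R[1,2],R[0,2])).round(2),"y",R[:,1].round(4),"j",s["joint_positions"].round(2),"w",round(s["gripper_width"],3),"F",s["wrist_force"].round(1))
    print("shift",sh.round(4),"turn",(np.degrees(D)/30).round(4))
E
python3 -c "
from h import *
plan((.527,.2343,.17),25)"
```

```text
t 0.1 tcp [0.1225 0.536  0.2307] zdir 77.12 y [-3.0e-04 -1.1e-03 -1.0e+00] j [1.35 0.09 0.18 1.66 0.   1.57] w 1.001 F [-1.  -0.6 -0.1]
shift [ 0.923   0.1218 -0.4078] turn [2.1000e-03 1.7374e+00 1.0000e-03]
```

>>> apply_moves --commands "0.923 0.10 -0.408 0 1 0 -1;0.923 0.10 -0.408 0 1 0 -1;0.923 0.10 -0.408 0 1 0 -1;0.923 0.10 -0.408 0 1 0 -1;0.923 0.10 -0.408 0 1 0 -1" --newtons 30

```text
t: 0.6
tcp_pos: [0.3231, 0.3858, 0.206]
tcp_rot: [-0.657, 0.658, -0.259, 0.259]
wrist_force: [0.7, 1.3, -0.2]
gripper_width: 1.003
```

```bash
python3 -c "
from h import *
plan((.527,.2343,.14),25)"
```

```text
t 0.6 tcp [0.3231 0.3858 0.206 ] zdir 46.99 y [-4.0e-04 -1.3e-03 -1.0e+00] j [ 0.87 -0.03  0.01  1.61 -0.    1.62] w 1.003 F [ 0.7  1.3 -0.2]
shift [0.5048 0.1323 0.0568] turn [0.0021 0.7329 0.0016]
```

>>> apply_moves --commands "0.505 0.132 0.057 0 0.733 0 -1;0.505 0.132 0.057 0 0.733 0 -1;0.505 0.132 0.057 0 0.733 0 -1;0.505 0.132 0.057 0 0.733 0 -1;0.505 0.132 0.057 0 0.733 0 -1"

```text
t: 1.1
tcp_pos: [0.5172, 0.241, 0.143]
tcp_rot: [-0.596, 0.597, -0.38, 0.38]
wrist_force: [1.1, 1.7, 0.7]
gripper_width: 0.999
```

```bash
python3 - <<'E'
from h import *
im=vision.snapshot("top");im2=vision.snapshot("scene")
a=cv2.resize(im[150:270,110:250],None,fx=4,fy=4,interpolation=cv2.INTER_CUBIC)
cv2.imwrite("pics/t1.png",a);cv2.imwrite("pics/s1.png",cv2.resize(im2[110:260,250:430],None,fx=4,fy=4,interpolation=cv2.INTER_CUBIC))
plan((.527,.2343,.066),25)
E
```

```text
t 1.2 tcp [0.5184 0.2387 0.1407] zdir 24.71 y [-0.0031 -0.0037 -1.    ] j [ 0.43  0.13  0.04  1.49 -0.    1.57] w 1.002 F [-0.6 -0.2 -0.2]
shift [0.0149 0.1494 0.0125] turn [ 0.0084 -0.0096  0.0039]
```

View pics/s1.png

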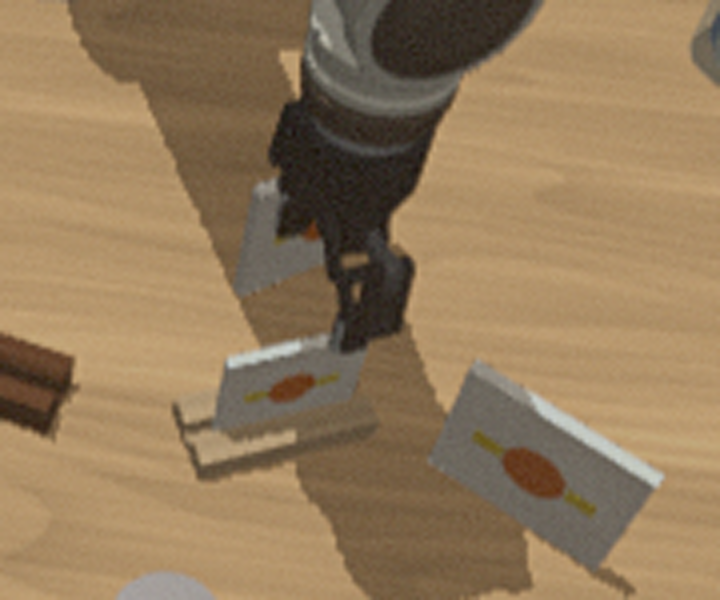

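```bash
python3 - <<'E'
from h import *
s,p,R=cur()
for d in(-.05,-.042,0,.042,.05):
    for b in (0.013,):
        print(d,((proj("scene",p+R[:,2]*d-R[:,1]*b)-[250,110])*4).round(0),((proj("top",p+R[:,2]*d-R[:,1]*b)-[110,150])*4).round(0))
for c in [(.5276,.2343,.098)]: print((proj("scene",c)-[250,110])*4,(proj("top",c)-[110,150])*4)
E
```

```text
-0.05 [289. 224.] [258. 325.]
-0.042 [294. 234.] [252. 312.]
0 [318. 285.] [224. 245.]
0.042 [344. 338.] [195. 179.]
0.05 [349. 349.] [189. 166.]
[296.51565477 345.64212432] [253.51833743 236.51769892]
```

View pics/t1.png

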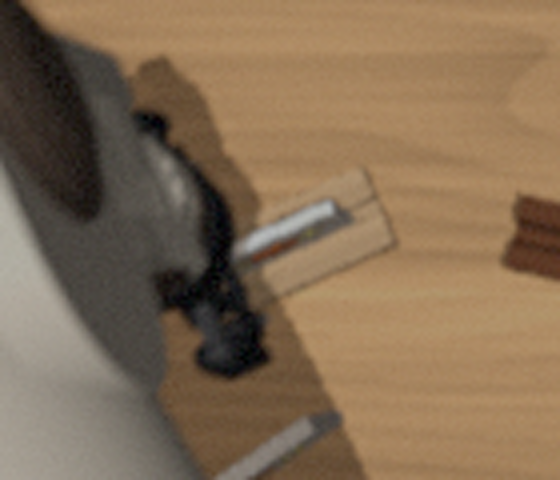

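>>> apply_moves --commands "0.015 0.04 0.0125 0.008 -0.01 0.004 -1;0.015 0.149 0.0125 0.008 -0.01 0.004 -1;0.015 0.149 0.0125 0.008 -0.01 0.004 -1;0.015 0.149 0.0125 0.008 -0.01 0.004 -1;0.015 0.149 0.0125 0.008 -0.01 0.004 -1"

```text
t: 1.7
tcp_pos: [0.5276, 0.2351, 0.0686]
tcp_rot: [0.597, -0.596, 0.379, -0.38]
wrist_force: [1.0, 1.5, 0.3]
gripper_width: 0.998
```

```bash
python3 -c "
from h import *
plan((.527,.2343,.066),25)"
```

```text
t 1.7 tcp [0.5276 0.2351 0.0686] zdir 25.05 y [ 0.002  0.001 -1.   ] j [ 0.42  0.15 -0.07  1.35  0.    1.55] w 0.998 F [1.  1.5 0.3]
shift [ 0.0009  0.0053 -0.0017] turn [-0.0043  0.0016 -0.0001]
```

>>> apply_moves --commands "0 0.005 -0.001 -0.004 0 0 0.5;0 0.005 -0.001 -0.004 0 0 1;0 0.005 -0.001 -0.004 0 0 1;0 0.005 -0.001 -0.004 0 0 1;0 0.005 -0.001 -0.004 0 0 1" --newtons 30

```text
t: 2.2
tcp_pos: [0.5272, 0.2349, 0.0663]
tcp_rot: [0.597, -0.596, 0.38, -0.38]
wrist_force: [-0.5, 0.2, -0.4]
gripper_width: 0.144
```

>>> apply_moves --commands "0 0 0 0 0 0 1;0 0 0 0 0 0 1;0 0 0 0 0 0 1"

```text
t: 2.5
tcp_pos: [0.5272, 0.2349, 0.0663]
tcp_rot: [0.597, -0.596, 0.38, -0.38]
wrist_force: [-0.2, -0.8, 0.7]
gripper_width: 0.092
```

```bash
python3 -c "
from h import *
plan((.527,.2343,.066),25)"
```

```text
t 2.5 tcp [0.5272 0.2349 0.0663] zdir 25.05 y [ 3.e-04  2.e-04 -1.e+00] j [ 0.42  0.15 -0.07  1.35  0.    1.55] w 0.092 F [-0.2 -0.8  0.7]
shift [ 0.0009  0.0007 -0.0008] turn [-0.0007  0.0016 -0.0001]
```

>>> apply_moves --commands "0 -0.08 0 0 0 0 1;0 -0.16 0 0 0 0 1;0 -0.2 0 0 0 0 1;0 -0.2 0 0 0 0 1;0 -0.2 0 0 0 0 1"

```text
t: 3.0
tcp_pos: [0.5272, 0.2349, 0.1658]
tcp_rot: [0.597, -0.596, 0.38, -0.38]
wrist_force: [-0.3, 0.3, -1.1]
gripper_width: 0.09
```

```bash
python3 - <<'E'
from h import *
im=vision.snapshot("top");im2=vision.snapshot("scene")
cv2.imwrite("pics/t2.png",cv2.resize(im[150:270,110:250],None,fx=4,fy=4,interpolation=cv2.INTER_CUBIC))
cv2.imwrite("pics/s2.png",cv2.resize(im2[90:240,250:430],None,fx=4,fy=4,interpolation=cv2.INTER_CUBIC))
plan((.522,.0142,.140),-13.2)
E
```

```text
t 3.1 tcp [0.5266 0.2346 0.1646] zdir 25.05 y [-1.9e-03 -8.0e-04 -1.0e+00] j [0.42 0.14 0.1  1.54 0.   1.55] w 0.089 F [ 0.5 -0.5 -1.3]
shift [ 0.3955  0.0495 -0.1948] turn [3.9000e-03 1.2749e+00 1.1000e-03]
```

View pics/s2.png

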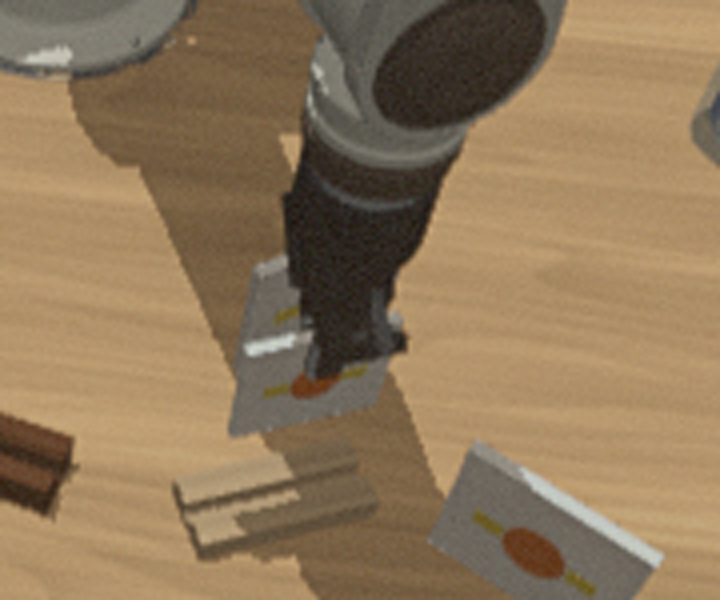

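```bash
python3 - <<'E'
from h import *
s,p,R=cur()
n=R[:,2]
for nm,c in [("botL",(230,437)),("botR",(378,410)),("topL front",(246,357)),("topL back",(246,347))]:
    uv=((c[0]+.5)/4-.5+250,(c[1]+.5)/4-.5+90)
    o,d=ray("scene",uv);q0=p+n*(.004 if nm!="topL back" else -.004)
    X=o+d*(n@(q0-o))/(n@d); print(nm,X.round(4),"rel tool",(R.T@(X-p)).round(4))
# expected corners
for a in(-.05,.05):
    for b in (-.0317,.0583):
        print(a,b,(proj("scene",p+R@[a,b,.004])-[250,90])*4)
E
```

```text
botL [0.5516 0.1903 0.1111] rel tool [0.0507 0.0535 0.004 ]
botR [0.5073 0.285  0.1006] rel tool [-0.0538  0.0639  0.004 ]
topL front [0.552  0.1898 0.1966] rel tool [ 0.0514 -0.032   0.004 ]
topL back [0.5434 0.1893 0.195 ] rel tool [ 0.0481 -0.0305 -0.004 ]
-0.05 -0.0317 [402.21700942 319.41506689]
-0.05 0.0583 [372.85057024 404.85134609]
0.05 -0.0317 [246.61506718 355.28733023]
0.05 0.0583 [228.63745786 439.40970187]
```

```bash
python3 - <<'E'
from h import *
im=vision.snapshot("scene");cv2.imwrite("pics/s3.png",im)
big=cv2.resize(im[165:205,300:352],None,fx=14,fy=14,interpolation=cv2.INTER_CUBIC);cv2.imwrite("pics/s3c.png",big)
S=cv2.cvtColor(im,cv2.COLOR_BGR2HSV)[...,1].astype(float)
s,p,R=cur();n=R[:,2]
pts=[]
for u in range(309,343):
    col=S[185:206,u]
    # first crossing of level 65 from the card going down
    for k in range(len(col)-1):
        if col[k]<65<=col[k+1] and col[k+1:k+3].min()>=60 : pts.append((u,185+k+(65-col[k])/(col[k+1]-col[k])))
pts=np.array(pts);print(pts.round(1).tolist())
from numpy.polynomial import polynomial as P
L=[]
for uv in pts:
    o,d=ray("scene",uv);X=o+d*(n@(p+n*.004-o))/(n@d);L.append(R.T@(X-p))
L=np.array(L)
ok=abs(L[:,1]-np.median(L[:,1]))<.008
f=np.polyfit(L[ok,0],L[ok,1],1);r=np.abs(L[:,1]-np.polyval(f,L[:,0]))<.002
f=np.polyfit(L[r,0],L[r,1],1);print(f,"tilt deg",np.degrees(np.arctan(f[0])),r.sum())
E
```

```text
[[309.0, 198.5], [310.0, 198.2], [311.0, 198.1], [312.0, 197.7], [313.0, 197.4], [314.0, 197.2], [315.0, 197.3], [316.0, 186.2], [316.0, 197.3], [317.0, 186.0], [317.0, 197.4], [318.0, 186.0], [318.0, 196.5], [319.0, 185.3], [319.0, 196.3], [320.0, 185.2], [320.0, 196.2], [321.0, 185.2], [321.0, 196.0], [322.0, 185.2], [322.0, 195.5], [323.0, 195.4], [324.0, 195.2], [325.0, 195.2], [326.0, 195.0], [327.0, 194.2], [328.0, 194.3], [329.0, 194.1], [330.0, 193.8], [331.0, 193.2], [332.0, 193.4], [333.0, 193.2], [334.0, 192.9], [335.0, 192.5], [336.0, 192.4], [337.0, 192.3], [338.0, 192.5], [339.0, 191.7], [340.0, 191.5], [341.0, 191.3], [342.0, 191.2]]
[-0.02561446  0.0551777 ] tilt deg -1.4672794838076813 32
```

View pics/s3c.png

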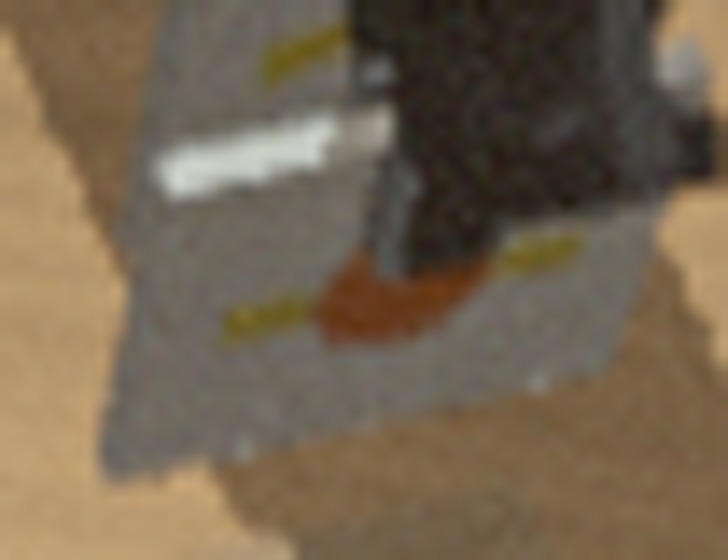

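>>> apply_moves --commands "0.08 0.01 -0.04 0 0.2 0 1;0.16 0.02 -0.08 0 0.4 0 1;0.24 0.03 -0.12 0 0.6 0 1;0.32 0.04 -0.16 0 0.8 0 1;0.395 0.05 -0.195 0.004 1 0.001 1"

```text
t: 3.65
tcp_pos: [0.5208, 0.0125, 0.1384]
tcp_rot: [0.476, -0.477, 0.523, -0.522]
wrist_force: [0.0, 0.6, -0.8]
gripper_width: 0.086
```

```bash
python3 -c "
from h import *
plan((.522,.0142,.125),-13.2)"
```

```text
t 3.65 tcp [0.5208 0.0125 0.1384] zdir -5.2 y [-1.8e-03 -1.0e-04 -1.0e+00] j [ 0.02  0.   -0.09  1.48 -0.    1.69] w 0.086 F [ 0.   0.6 -0.8]
shift [-0.0035  0.0268  0.0021] turn [0.0033 0.2667 0.0008]
```

>>> apply_moves --commands "-0.0035 0.027 0.002 0.003 0.267 0 1;-0.0035 0.04 0.002 0.003 0.267 0 1;-0.0035 0.056 0.002 0.003 0.267 0 1;-0.0035 0.056 0.002 0.003 0.267 0 1;-0.0035 0.056 0.002 0.003 0.267 0 1"

```text
t: 4.15
tcp_pos: [0.5219, 0.015, 0.1103]
tcp_rot: [0.44, -0.44, 0.554, -0.553]
wrist_force: [0.4, -0.7, -1.4]
gripper_width: 0.087
```

```bash
python3 - <<'E'
from h import *
im=vision.snapshot("top");im2=vision.snapshot("scene")
cv2.imwrite("pics/t4.png",cv2.resize(im[170:250,210:320],None,fx=6,fy=6,interpolation=cv2.INTER_CUBIC))
cv2.imwrite("pics/s4.png",cv2.resize(im2[140:240,190:300],None,fx=6,fy=6,interpolation=cv2.INTER_CUBIC))
plan((.522,.0142,.067),-13.2)
E
```

```text
t 4.25 tcp [0.5222 0.0148 0.1108] zdir -13.08 y [ 3.e-04 -3.e-04 -1.e+00] j [ 0.03  0.01 -0.14  1.42 -0.    1.83] w 0.089 F [ 0.1 -2.  -0.8]
shift [ 0.0013  0.0877 -0.0001] turn [-0.0008  0.0039  0.0005]
```

View pics/s4.png

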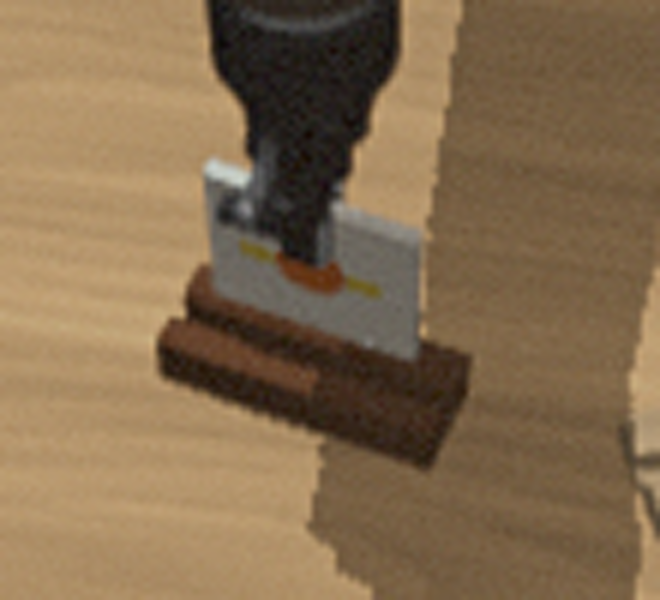

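View pics/t4.png

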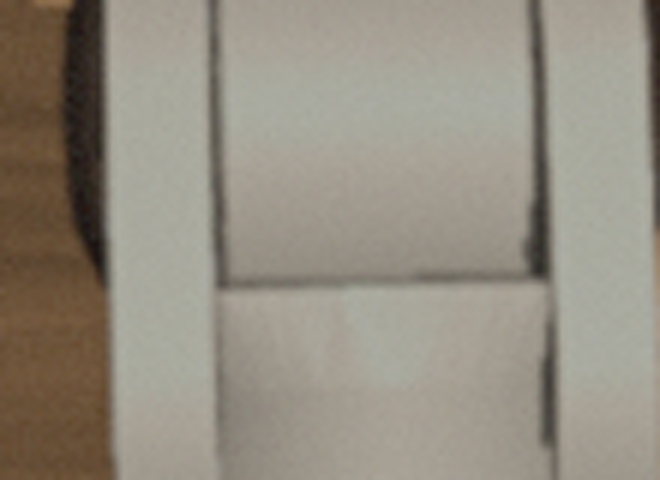

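```bash
python3 - <<'E'
from h import *
s,p,R=cur();n=R[:,2];yv=np.array([np.cos(np.radians(76.8)),np.sin(np.radians(76.8)),0])
for c in [(213,294),(416,358),(206,170),(420,235)]:
    uv=((c[0]+.5)/6-.5+190,(c[1]+.5)/6-.5+140)
    o,d=ray("scene",uv);X=o+d*(n@(p+n*.004-o))/(n@d);print((R.T@(X-p)).round(4),X.round(4),"slot y",(yv@(X-[.522,.0142,.03])).round(4))
E
```

```text
[0.0497 0.0569 0.004 ] [ 0.5148 -0.0345  0.054 ] slot y -0.049
[-0.0518  0.0524  0.004 ] [0.5378 0.0643 0.0585] slot y 0.0524
[ 0.0468 -0.0366  0.004 ] [ 0.5155 -0.0317  0.1475] slot y -0.0461
[-0.0523 -0.0405  0.004 ] [0.5379 0.0648 0.1514] slot y 0.0529
```

>>> apply_moves --commands "0.001 0.02 0 0 0.004 0 1;0.001 0.035 0 0 0.004 0 1;0.001 0.05 0 0 0.004 0 1;0.001 0.06 0 0 0.004 0 1"

```text
t: 4.65
tcp_pos: [0.5219, 0.0143, 0.0798]
tcp_rot: [-0.439, 0.439, -0.554, 0.554]
wrist_force: [-0.5, -0.8, -0.2]
gripper_width: 0.086
```

```bash
python3 -c "
from h import *
plan((.522,.0142,.067),-13.2)"
```

```text
t 4.65 tcp [0.5219 0.0143 0.0798] zdir -13.2 y [-3.e-04 -4.e-04 -1.e+00] j [ 0.03  0.02 -0.19  1.36 -0.    1.83] w 0.086 F [-0.5 -0.8 -0.2]
shift [0.0001 0.0256 0.0003] turn [0.0003 0.0001 0.0009]
```

>>> apply_moves --commands "0 0.008 0 0 0 0 1;0 0.016 0 0 0 0 1;0 0.022 0 0 0 0 1;0 0.027 0 0 0 0 1;0 0.028 0 0 0 0 1"

```text
t: 5.15
tcp_pos: [0.5221, 0.0142, 0.0663]
tcp_rot: [-0.439, 0.439, -0.554, 0.554]
wrist_force: [-0.2, -1.1, 6.2]
gripper_width: 0.087
```

```bash
python3 -c "
from h import *
plan((.522,.0142,.066),-13.2)"
```

```text
t 5.15 tcp [0.5221 0.0142 0.0663] zdir -13.2 y [ 5.e-04 -6.e-04 -1.e+00] j [ 0.03  0.02 -0.21  1.34 -0.    1.83] w 0.087 F [-0.2 -1.1  6.2]
shift [ 0.      0.0006 -0.0002] turn [-0.0012 -0.0001  0.0008]
```

>>> apply_moves --commands "0 0.003 0 -0.001 0 0 1;0 0.003 0 -0.001 0 0 1;0 0 0 0 0 0 0.5;0 0 0 0 0 0 0;0 0 0 0 0 0 0"

```text
t: 5.65
tcp_pos: [0.5221, 0.0142, 0.0662]
tcp_rot: [-0.439, 0.439, -0.554, 0.554]
wrist_force: [-0.7, -0.4, -0.7]
gripper_width: 0.501
```

>>> apply_moves --commands "0 0 0 0 0 0 -0.6;0 -0.06 0 0 0 0 -0.6;0 -0.14 0 0 0 0 -0.6;0 -0.2 0 0 0 0 -0.6;0 -0.24 0 0 0 0 -0.6"

```text
t: 6.15
tcp_pos: [0.5225, 0.0143, 0.1885]
tcp_rot: [-0.44, 0.439, -0.553, 0.555]
wrist_force: [0.0, 0.3, 0.2]
gripper_width: 0.804
```

```bash
python3 - <<'E'
from h import *
im2=vision.snapshot("scene")
cv2.imwrite("pics/s5f.png",im2)
cv2.imwrite("pics/s5.png",cv2.resize(im2[140:240,190:300],None,fx=6,fy=6,interpolation=cv2.INTER_CUBIC))
plan((.561,-.306,.22),-13.5)
E
```

```text
t 6.2 tcp [0.5232 0.0143 0.1912] zdir -13.2 y [ 5.9e-03 -4.0e-04 -1.0e+00] j [ 0.03  0.01  0.01  1.57 -0.    1.83] w 0.799 F [-2.1 -0.2  2.6]
shift [ 0.6064 -0.057   0.2202] turn [-0.0111  0.0099 -0.0018]
```

View pics/s5.png

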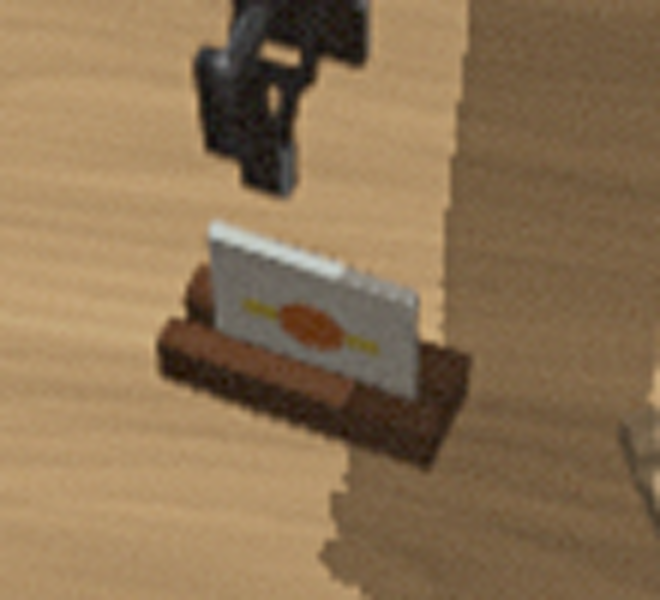

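>>> apply_moves --commands "0.1 -0.02 0.04 0 0 0 -1;0.2 -0.03 0.08 0 0 0 -1;0.3 -0.057 0.12 0 0.01 0 -1;0.4 -0.057 0.16 0 0.01 0 -1;0.5 -0.057 0.2 0 0.01 0 -1"

```text
t: 6.7
tcp_pos: [0.56, -0.2314, 0.2199]
tcp_rot: [-0.44, 0.436, -0.554, 0.557]
wrist_force: [0.6, -0.3, -0.4]
gripper_width: 1.001
```

```bash
python3 - <<'E'
from h import *
im=vision.snapshot("top");im2=vision.snapshot("scene")
cv2.imwrite("pics/t6f.png",im);cv2.imwrite("pics/s6f.png",im2)
cv2.imwrite("pics/t6.png",cv2.resize(im[170:250,215:315],None,fx=7,fy=7,interpolation=cv2.INTER_CUBIC))
cv2.imwrite("pics/s6.png",cv2.resize(im2[155:235,190:290],None,fx=7,fy=7,interpolation=cv2.INTER_CUBIC))
plan((.561,-.306,.2),-13.2)
E
```

```text
t 6.8 tcp [ 0.5598 -0.2344  0.2179] zdir -13.79 y [ 4.3e-03 -9.0e-04 -1.0e+00] j [-0.4   0.22  0.3   1.65  0.    1.41] w 0.998 F [-0.2  0.4 -0.1]
shift [0.1384 0.036  0.0363] turn [-0.0084 -0.0195 -0.0002]
```

View pics/s6.png

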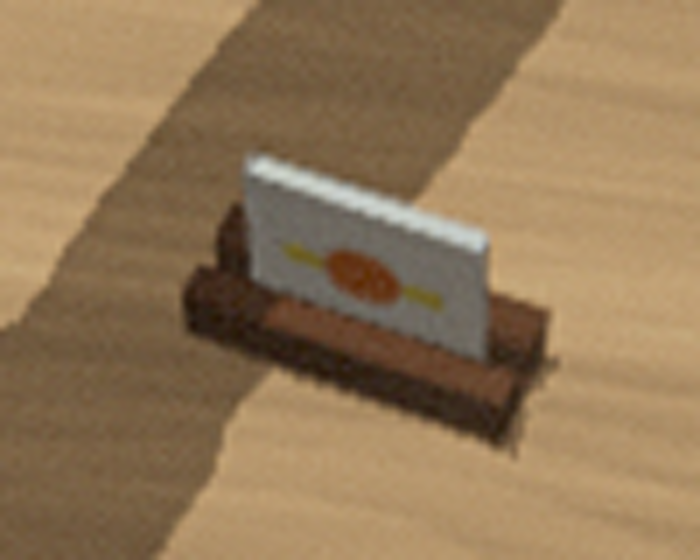

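View pics/t6.png

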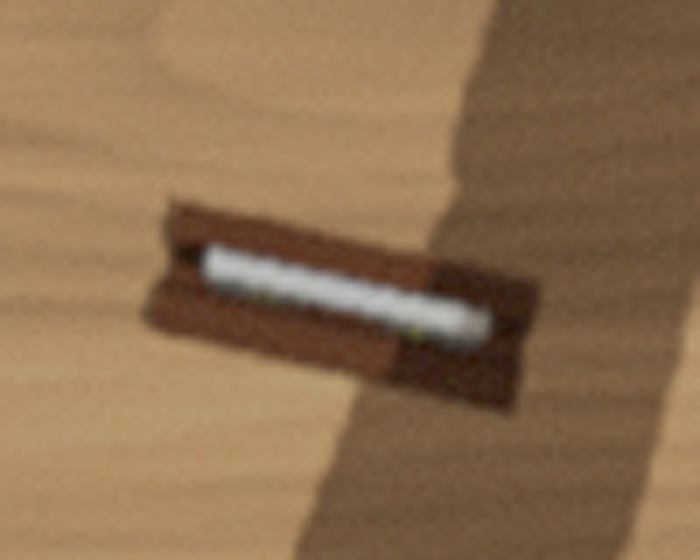

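```bash
python3 - <<'E'
from h import *
T=lambda U,V:((U+.5)/7-.5+215,(V+.5)/7-.5+170)
S=lambda U,V:((U+.5)/7-.5+190,(V+.5)/7-.5+155)
# ends of top edge midline; left in top = +y
A=tri(S(487,240),T(205,263));B=tri(S(250,165),T(490,322));print(A,B)
print("mid",(A[0]+B[0])/2,"dir",np.degrees(np.arctan2(*(A[0]-B[0])[[1,0]])))
a,b=plane("top",T(205,263),.098),plane("top",T(490,322),.098);print((a+b)/2,np.linalg.norm(a-b),np.degrees(np.arctan2(*(a-b)[[1,0]])))
a,b=plane("scene",S(487,240),.098),plane("scene",S(250,165),.098);print((a+b)/2,np.linalg.norm(a-b),np.degrees(np.arctan2(*(a-b)[[1,0]])))
im=cv2.imread("pics/t6f.png");cv2.imwrite("pics/t6c.png",cv2.resize(im[150:250,340:440],None,fx=6,fy=6,interpolation=cv2.INTER_CUBIC))
E
```

```text
(array([0.53235398, 0.06286557, 0.09931028]), np.float64(0.0013751988418633579)) (array([ 0.51161905, -0.03443435,  0.09822684]), np.float64(0.004994470000749279))
mid [0.52198651 0.01421561 0.09876856] dir 77.97003596473928
[0.52231955 0.01265602 0.098     ] 0.10124757501917458 78.31915047593368
[0.52124559 0.01571543 0.098     ] 0.09750334099753227 78.08651584018372
```

```bash
python3 - <<'E'
from h import *
im=cv2.imread("pics/s6f.png");cv2.imwrite("pics/s6c.png",cv2.resize(im[110:220,90:190],None,fx=5,fy=5,interpolation=cv2.INTER_CUBIC))
E
```

```text
(no output)
```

View pics/s6c.png

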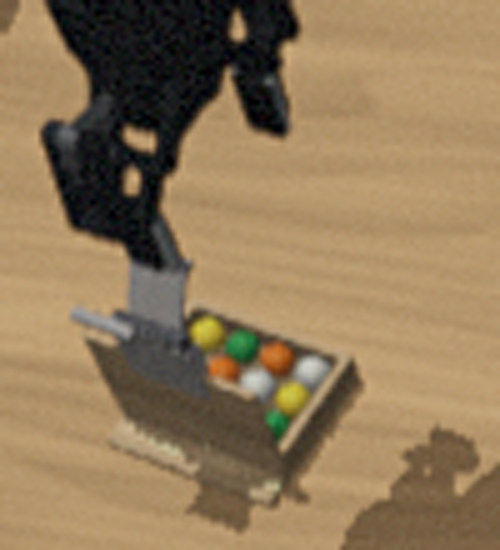

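>>> apply_moves --commands "0.10 0.036 0.036 -0.008 0 0 -1;0.138 0.06 0.036 -0.008 -0.01 0 -1;0.138 0.06 0.036 -0.008 -0.01 0 -1;0.138 0.06 0.036 -0.008 -0.01 0 -1"

```text
t: 7.2
tcp_pos: [0.5606, -0.3058, 0.1871]
tcp_rot: [0.437, -0.438, 0.556, -0.555]
wrist_force: [0.6, -0.4, 0.1]
gripper_width: 0.997
```

```bash
python3 - <<'E'
from h import *
im2=vision.snapshot("scene")
cv2.imwrite("pics/s7.png",cv2.resize(im2[110:220,90:190],None,fx=5,fy=5,interpolation=cv2.INTER_CUBIC))
plan((.561,-.306,.125),-13.5)
E
```

```text
t 7.25 tcp [ 0.5609 -0.3052  0.188 ] zdir -13.49 y [-1.e-04  5.e-04 -1.e+00] j [-0.5   0.29  0.33  1.61  0.    1.31] w 0.999 F [-1.  -0.4  0.1]
shift [0.0015 0.126  0.0005] turn [ 0.0004  0.0003 -0.001 ]
```

View pics/s7.png

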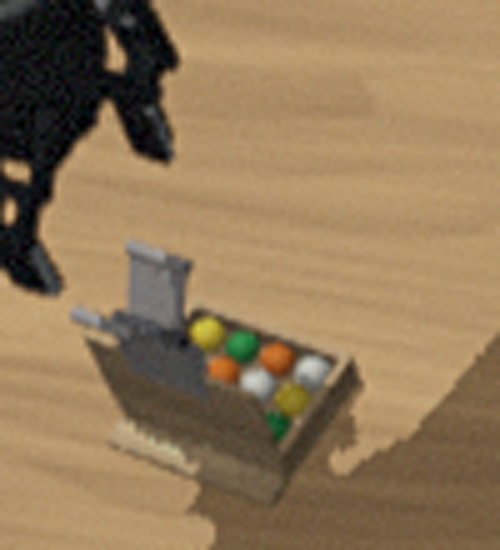

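>>> apply_moves --commands "0.0015 0.04 0 0 0 0 -1;0.0015 0.08 0 0 0 0 -1;0.0015 0.11 0 0 0 0 -1;0.0015 0.126 0 0 0 0 -1;0.0015 0.126 0 0 0 0 -1"

```text
t: 7.75
tcp_pos: [0.5606, -0.3052, 0.1243]
tcp_rot: [0.438, -0.438, 0.556, -0.555]
wrist_force: [-0.1, -0.1, 1.1]
gripper_width: 1.001
```

```bash
python3 - <<'E'
from h import *
im2=vision.snapshot("scene");im=vision.snapshot("top")
cv2.imwrite("pics/s8.png",cv2.resize(im2[130:210,90:170],None,fx=7,fy=7,interpolation=cv2.INTER_CUBIC))
cv2.imwrite("pics/t8.png",cv2.resize(im[150:240,350:440],None,fx=6,fy=6,interpolation=cv2.INTER_CUBIC))
plan((.561,-.306,.125),-13.5)
E
```

```text
t 7.85 tcp [ 0.5611 -0.3058  0.1259] zdir -13.47 y [ 8.e-04  1.e-04 -1.e+00] j [-0.5   0.29  0.2   1.49  0.    1.31] w 1.0 F [0.4 0.1 0.6]
shift [ 0.0005  0.0018 -0.0001] turn [-0.0014  0.0011 -0.0005]
```

View pics/s8.png

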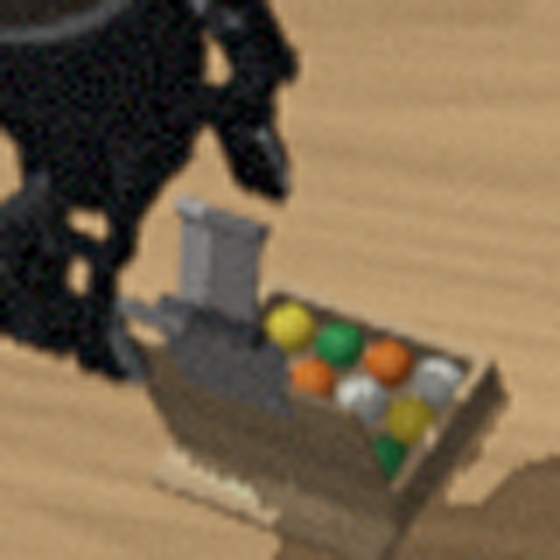

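View pics/t8.png

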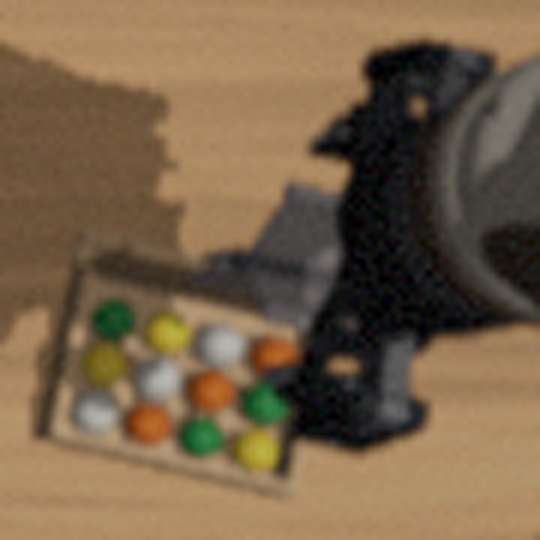

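>>> apply_moves --commands "0 0 0 0 0 0 -0.3;0 0 0 0 0 0 -0.3;0 0 0 0 0 0 -0.1;0 0 0 0 0 0 0;0 0 0 0 0 0 0" --newtons 30

```text
t: 8.35
tcp_pos: [0.561, -0.3058, 0.1258]
tcp_rot: [-0.438, 0.438, -0.555, 0.555]
wrist_force: [0.1, -0.2, -1.4]
gripper_width: 0.499
```

```bash
python3 - <<'E'
from h import *
im2=vision.snapshot("scene")
cv2.imwrite("pics/s9.png",cv2.resize(im2[130:210,90:170],None,fx=7,fy=7,interpolation=cv2.INTER_CUBIC))
plan((.561,-.306,.125),-13.5)
E
```

```text
t 8.4 tcp [ 0.561  -0.3058  0.1258] zdir -13.47 y [ 7.e-04  2.e-04 -1.e+00] j [-0.5   0.29  0.2   1.49  0.    1.31] w 0.502 F [ 0.2 -0.4 -0.8]
shift [0.0005 0.0017 0.    ] turn [-0.0012  0.001  -0.0006]
```

View pics/s9.png

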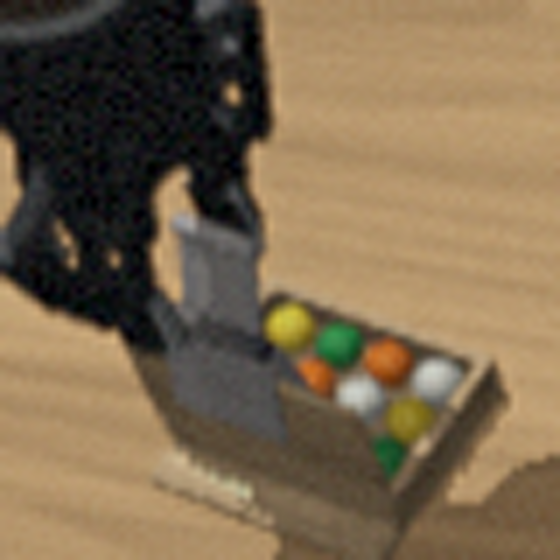

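>>> apply_moves --commands "0 0 0 0 0 0 0.1;0 0 0 0 0 0 0.2;0 0 0 0 0 0 0.4;0 0 0 0 0 0 0.6;0 0 0 0 0 0 0.6"

```text
t: 8.9
tcp_pos: [0.561, -0.3058, 0.1258]
tcp_rot: [-0.438, 0.438, -0.555, 0.555]
wrist_force: [-0.2, 1.0, -1.1]
gripper_width: 0.386
```

```bash
python3 - <<'E'
from h import *
im2=vision.snapshot("scene")
cv2.imwrite("pics/s10.png",cv2.resize(im2[130:210,90:170],None,fx=7,fy=7,interpolation=cv2.INTER_CUBIC))
plan((.561,-.306,.125),-13.5)
E
```

```text
t 8.95 tcp [ 0.5611 -0.3058  0.1258] zdir -13.47 y [ 7.e-04  1.e-04 -1.e+00] j [-0.5   0.29  0.2   1.49  0.    1.31] w 0.384 F [0.3 0.5 0.2]
shift [ 0.0005  0.0017 -0.    ] turn [-0.0012  0.0009 -0.0006]
```

View pics/s10.png

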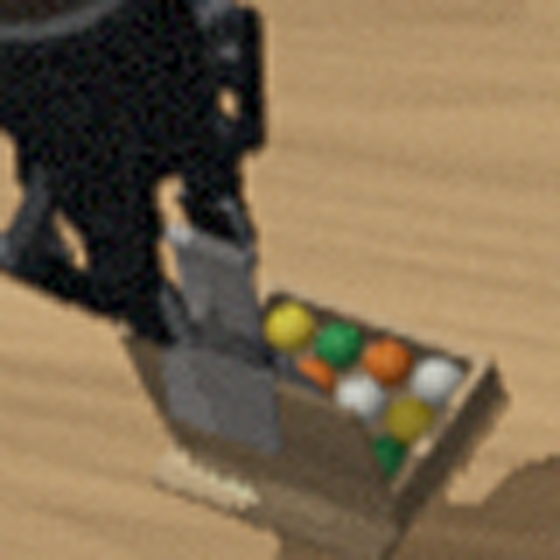

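>>> apply_moves --commands "0 -0.02 0 0 0 0 0.6;0 -0.05 0 0 0 0 0.6;0 -0.09 0 0 0 0 0.6;0 -0.13 0 0 0 0 0.6;0 -0.16 0 0 0 0 0.6"

```text
t: 9.45
tcp_pos: [0.5613, -0.306, 0.209]
tcp_rot: [-0.438, 0.437, -0.554, 0.556]
wrist_force: [0.0, -0.9, -1.0]
gripper_width: 0.386
```

>>> apply_moves --commands "0 0 0 0 0 0 0.6;0 0 0 0 0 0 0.6"

```text
t: 9.65
tcp_pos: [0.5617, -0.3062, 0.2102]
tcp_rot: [-0.439, 0.437, -0.554, 0.557]
wrist_force: [0.1, 1.0, -0.3]
gripper_width: 0.389
```

```bash
python3 - <<'E'
from h import *
im2=vision.snapshot("scene");im=vision.snapshot("top");
cv2.imwrite("pics/s11f.png",im2);cv2.imwrite("pics/t11f.png",im)
cv2.imwrite("pics/s11.png",cv2.resize(im2[105:205,85:175],None,fx=6,fy=6,interpolation=cv2.INTER_CUBIC))
cv2.imwrite("pics/t11.png",cv2.resize(im[150:240,350:440],None,fx=6,fy=6,interpolation=cv2.INTER_CUBIC))
plan((.522,.0142,.21),-12.5)
E
```

```text
t 9.75 tcp [ 0.5612 -0.3059  0.2085] zdir -13.47 y [ 2.5e-03 -8.0e-04 -1.0e+00] j [-0.5   0.3   0.38  1.65  0.    1.31] w 0.391 F [ 0.9  0.3 -0.4]
shift [-0.6043 -0.0038 -0.2253] turn [-0.005  -0.0324  0.0004]
```

View pics/s11.png

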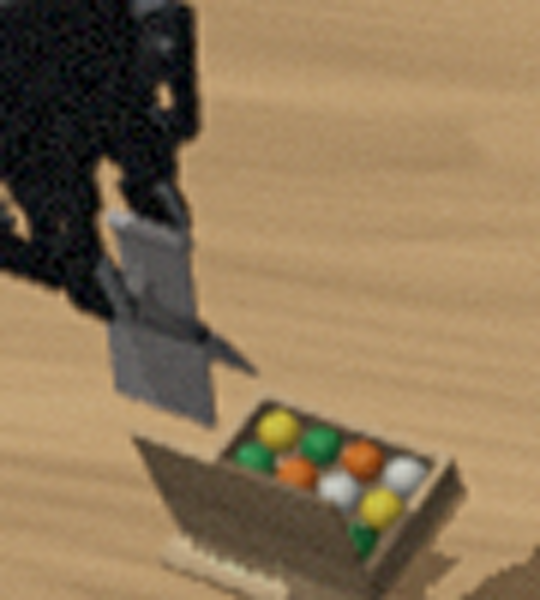

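View pics/t11.png

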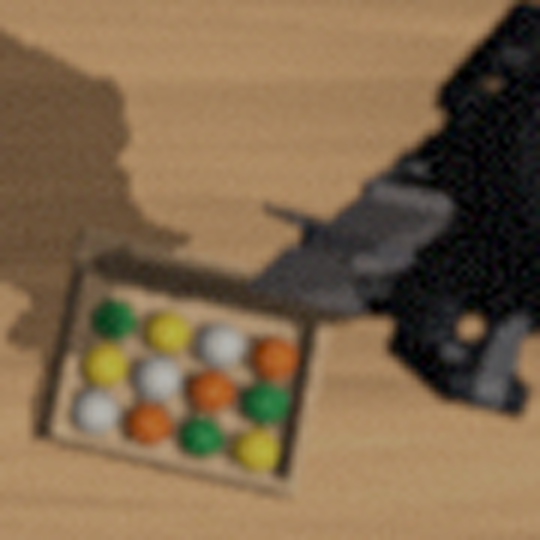

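```bash
python3 - <<'E'
from h import *
s,p,R=cur();n=R[:,2];print(p)
for nm,c,k in [("+L",(116,391),.0155),("+R",(213,426),.0155),("-R",(257,374),-.0145),("axleR",(207,333),.0),("axle-front-L",(110,318),.005)]:
    uv=((c[0]+.5)/6-.5+85,(c[1]+.5)/6-.5+105)
    o,d=ray("scene",uv);X=o+d*(n@(p+n*k-o))/(n@d);print(nm,(R.T@(X-p)).round(4),X.round(4))
# tri of jaw +x right lower corner with top view : top crop points
for nm,c,k in [("t -jaw? left-bottom",(250,287),-.0155),("t right-bottom",(358,312),-.0155),("t +jaw tip",(267,208),.0145)]:
    uv=((c[0]+.5)/6-.5+350,(c[1]+.5)/6-.5+150)
    print(nm,plane("top",uv,.145).round(4),(R.T@(plane("top",uv,.145)-p)).round(4))
E
```

```text
[ 0.5611914  -0.30587094  0.20846642]
+L [0.0261 0.0628 0.0155] [ 0.5703 -0.335   0.1458]
+R [-0.0231  0.0624  0.0155] [ 0.5818 -0.287   0.1461]
-R [-0.0257  0.0604 -0.0145] [ 0.5532 -0.2775  0.148 ]
axleR [-0.0249  0.0174 -0.    ] [ 0.567  -0.2816  0.1911]
axle-front-L [0.0217 0.0239 0.005 ] [ 0.5611 -0.3282  0.1846]
t -jaw? left-bottom [ 0.5516 -0.2804  0.145 ] [-0.0226  0.0634 -0.0154]
t right-bottom [ 0.542  -0.3215  0.145 ] [ 0.0197  0.0634 -0.0152]
t +jaw tip [ 0.5824 -0.2882  0.145 ] [-0.0222  0.0635  0.0163]
```

>>> apply_moves --commands "-0.08 -0.004 -0.03 0 0 0 0.6;-0.17 -0.004 -0.064 -0.005 -0.01 0 0.6;-0.26 -0.004 -0.098 -0.005 -0.02 0 0.6;-0.35 -0.004 -0.132 -0.005 -0.03 0 0.6;-0.44 -0.004 -0.165 -0.005 -0.03 0 0.6"

```text
t: 10.25
tcp_pos: [0.5312, -0.071, 0.2093]
tcp_rot: [0.442, -0.443, 0.552, -0.552]
wrist_force: [1.1, 0.8, 0.0]
gripper_width: 0.383
```

```bash
python3 -c "
from h import *
plan((.522,.0142,.19),-12.6)"
```

```text
t 10.25 tcp [ 0.5312 -0.071   0.2093] zdir -12.58 y [-0.0013 -0.     -1.    ] j [-0.13  0.05  0.09  1.62 -0.    1.66] w 0.383 F [1.1 0.8 0. ]
shift [-0.1623  0.0386 -0.055 ] turn [0.0023 0.0005 0.0006]
```

>>> apply_moves --commands "-0.06 0 -0.02 0.002 0 0 0.6;-0.12 0.01 -0.04 0.002 0 0 0.6;-0.162 0.02 -0.055 0.002 0 0 0.6;-0.162 0.039 -0.055 0.002 0 0 0.6;-0.162 0.039 -0.055 0.002 0 0 0.6"

```text
t: 10.75
tcp_pos: [0.5212, 0.0142, 0.1879]
tcp_rot: [0.442, -0.443, 0.552, -0.551]
wrist_force: [0.7, -0.3, -0.6]
gripper_width: 0.385
```

```bash
python3 - <<'E'
from h import *
im2=vision.snapshot("scene");im=vision.snapshot("top");
cv2.imwrite("pics/s12f.png",im2);cv2.imwrite("pics/t12f.png",im)
cv2.imwrite("pics/s12.png",cv2.resize(im2[130:240,190:300],None,fx=5,fy=5,interpolation=cv2.INTER_CUBIC))
cv2.imwrite("pics/t12.png",cv2.resize(im[160:260,210:320],None,fx=5,fy=5,interpolation=cv2.INTER_CUBIC))
plan((.522,.0142,.1415),-12.6)
E
```

```text
t 10.85 tcp [0.5217 0.0133 0.1893] zdir -12.62 y [-1.3e-03 -5.0e-04 -1.0e+00] j [ 0.03  0.01  0.01  1.58 -0.    1.82] w 0.387 F [ 0.6 -0.  -1.2]
shift [-0.0018  0.0955  0.0002] turn [ 0.0023 -0.0006  0.0015]
```

View pics/s12.png

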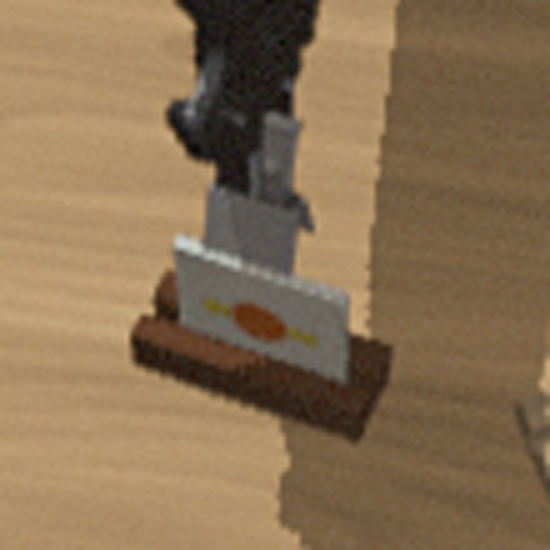

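```bash
python3 - <<'E'
from h import *
s,p,R=cur()
for c in [(.0255,.0615,.0155),(-.0245,.0615,.0155),(.0255,.0615,-.015),(-.0245,.0615,-.015)]:
    X=p+R@np.array(c);print(c,X.round(4),((proj("scene",X)-[190,130])*5).round(0))
im=cv2.imread("pics/s12f.png");cv2.imwrite("pics/s12z.png",cv2.resize(im[150:210,215:270],None,fx=10,fy=10,interpolation=cv2.INTER_CUBIC))
E
```

```text
(0.0255, 0.0615, 0.0155) [ 0.5312 -0.015   0.1278] [197. 241.]
(-0.0245, 0.0615, 0.0155) [0.5421 0.0338 0.1277] [286. 270.]
(0.0255, 0.0615, -0.015) [ 0.5015 -0.0083  0.1278] [221. 198.]
(-0.0245, 0.0615, -0.015) [0.5124 0.0405 0.1278] [309. 226.]
```

View pics/s12z.png

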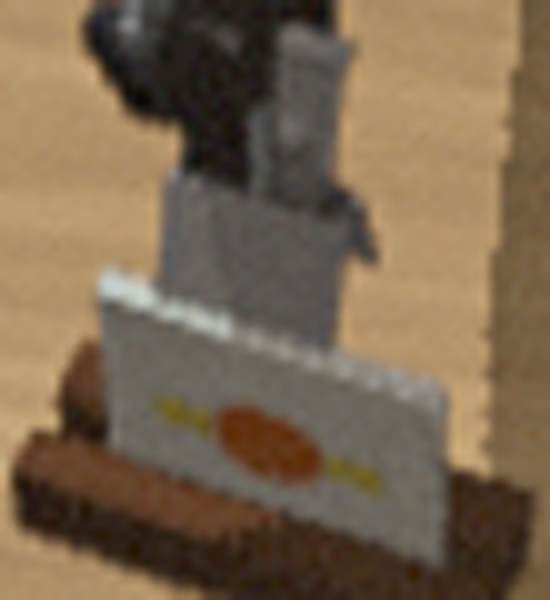

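View pics/t12.png

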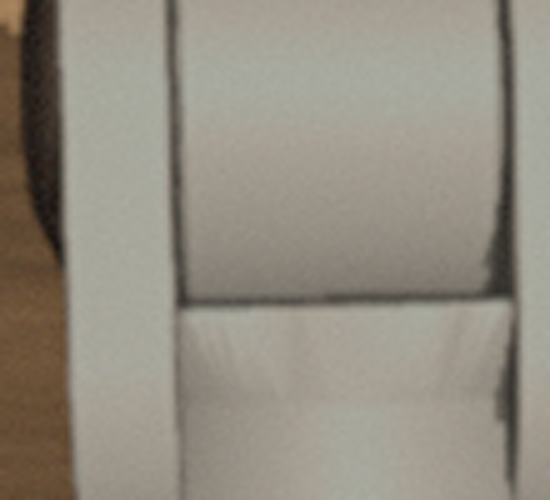

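>>> apply_moves --commands "-0.002 0.02 0 0.002 0 0.001 0.6;-0.002 0.035 0 0.002 0 0.001 0.6;-0.002 0.045 0 0.002 0 0.001 0.6;-0.002 0.045 0 0.002 0 0.001 0.6"

```text
t: 11.25
tcp_pos: [0.5215, 0.014, 0.1657]
tcp_rot: [0.441, -0.442, 0.552, -0.552]
wrist_force: [0.4, 1.0, -1.1]
gripper_width: 0.387
```

```bash
python3 - <<'E'
from h import *
im=vision.snapshot("scene");cv2.imwrite("pics/s13f.png",im);cv2.imwrite("pics/s13z.png",cv2.resize(im[150:210,215:270],None,fx=10,fy=10,interpolation=cv2.INTER_CUBIC))
plan((.522,.0142,.1415),-12.6)
s,p,R=cur()
for c in [(.0255,.0615,.0155),(-.0245,.0615,.0155),(.0255,.0615,-.015),(-.0245,.0615,-.015),(.022,.018,.006),(-.022,.018,.006)]:
    X=p+R@np.array(c);print(c,X.round(4),((proj("scene",X)-[215,150])*10+4.5).round(0))
E
```

```text
t 11.3 tcp [0.5217 0.0141 0.1663] zdir -12.64 y [-1.e-03 -2.e-04 -1.e+00] j [ 0.03  0.01 -0.03  1.53 -0.    1.82] w 0.392 F [-0.2 -0.7 -0.8]
shift [-0.0004  0.0496  0.0006] turn [ 0.0018 -0.0013  0.0009]
(0.0255, 0.0615, 0.0155) [ 0.5312 -0.0142  0.1048] [156. 339.]
(-0.0245, 0.0615, 0.0155) [0.5421 0.0346 0.1048] [331. 397.]
(0.0255, 0.0615, -0.015) [ 0.5014 -0.0075  0.1048] [203. 254.]
(-0.0245, 0.0615, -0.015) [0.5124 0.0413 0.1048] [375. 310.]
(0.022, 0.018, 0.006) [ 0.5227 -0.0087  0.1483] [176. 215.]
(-0.022, 0.018, 0.006) [0.5324 0.0342 0.1483] [334. 266.]
```

View pics/s13z.png

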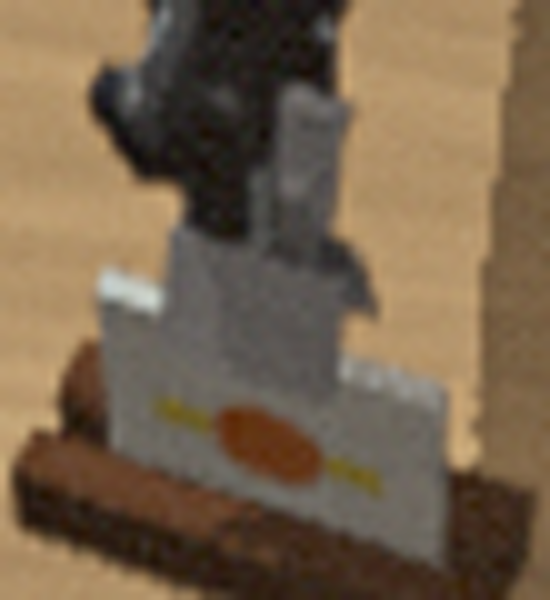

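>>> apply_moves --commands "0 0.01 0 0.002 0 0.001 0.6;0 0.02 0 0.002 0 0.001 0.6;0 0.03 0 0.002 0 0.001 0.6;0 0.04 0 0.002 0 0.001 0.6;0 0.049 0 0.002 0 0.001 0.6"

```text
t: 11.8
tcp_pos: [0.5216, 0.0141, 0.1413]
tcp_rot: [0.442, -0.442, 0.552, -0.552]
wrist_force: [-0.0, 0.1, -1.0]
gripper_width: 0.388
```

>>> apply_moves --commands "0 0 0 0 0 0 0.6;0 0 0 0 0 0 0.6;0 0 0 0 0 0 0.6"

```text
t: 12.1
tcp_pos: [0.5217, 0.0141, 0.1415]
tcp_rot: [-0.442, 0.442, -0.552, 0.552]
wrist_force: [-0.3, 0.2, -1.1]
gripper_width: 0.386
```

```bash
python3 - <<'E'
from h import *
im=vision.snapshot("scene");cv2.imwrite("pics/s14f.png",im);cv2.imwrite("pics/s14z.png",cv2.resize(im[150:210,215:270],None,fx=10,fy=10,interpolation=cv2.INTER_CUBIC))
plan((.522,.0142,.1415),-12.6)
s,p,R=cur();print(s["joint_velocities"].round(3))
for c in [(.0255,.0615,.0155),(-.0245,.0615,.0155),(-.0245,.0615,-.015)]:
    X=p+R@np.array(c);print(c,X.round(4),((proj("scene",X)-[215,150])*10+4.5).round(0))
E
```

```text
t 12.15 tcp [0.5217 0.0141 0.1415] zdir -12.63 y [ 3.e-04  1.e-04 -1.e+00] j [ 0.03  0.   -0.08  1.48  0.    1.82] w 0.389 F [ 0.3  0.3 -0.9]
shift [-0.0002  0.      0.0005] turn [-0.0005 -0.0011 -0.0002]
[ 0.001  0.001 -0.001 -0.002 -0.002 -0.   ]
(0.0255, 0.0615, 0.0155) [ 0.5313 -0.0141  0.08  ] [161. 393.]
(-0.0245, 0.0615, 0.0155) [0.5422 0.0347 0.08  ] [332. 451.]
(-0.0245, 0.0615, -0.015) [0.5125 0.0413 0.08  ] [375. 365.]
```

View pics/s14z.png

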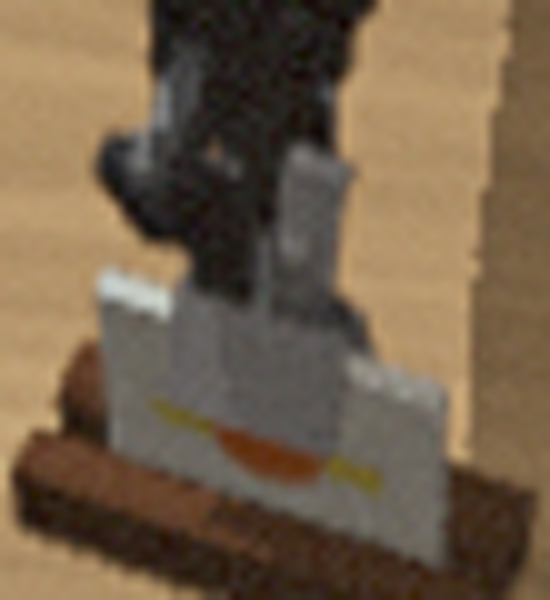

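```bash
python3 -c "
from workcell import order,state
print(order.finish_job());s=state();print(s['t'],s['tcp_pos'],s['gripper_width'],s['wrist_force'])"
```

```text
the job is handed in; nothing more can be done
None
the job is handed in; nothing more can be done
```

I slid the smallest card (the one in the plywood rack) into the stand's slot and let go of it. I then squeezed the clip off the tray panel and held it open, jaws down, over the middle of the card's top edge, and handed the job in at about 12.2 s of the 56 s. No verdict was reported.

- **Card:** It met about 6 N of contact at the bottom. With the arm clear, its top edge measured at (0.522, 0.014, 0.099), within about 1 mm of the estimated slot centre and of the 0.098 m expected when home. Its measured direction was about 1° off the slot's, which is within the measuring error. The last picture showed its corners unmoved.
- **Clip:** The fingers stopped at about 33 mm, against the 35 mm expected at the clip's stop, so it is fully open. The jaw tips are at about z = 0.080 m, 18 mm below the card's top edge. One jaw was in front of the card. The rear tip was behind it when I last saw it, about 7 mm above the card's edge, with roughly 9 mm of clearance estimated each side.
- **Touching and stillness:** The arm was at rest, with about 1 N of force reading, the same as in free air.
- **Checks that disagreed or could not be made:** Just above the card, the clip looked about 3 mm off to +y in the picture compared with my prediction, well inside the 20 mm allowed. The arm hid the clip from the top camera over the stand, so the rear jaw's final place comes from the earlier scene view and the calculation only.
- **Bystanders:** My path stayed clear of the jar, tin and wafer box, but I did not re-measure them.

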